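# Shut and latch the split casting mould

### The arm

A 6-joint arm with a two-finger parallel gripper is mounted at the origin on a cart in front of the work surface, level with it; the furniture and walls round the work are solid. World frame = base frame: x ahead of the robot, y to its left, z up, the work surface at z = 0. Lengths are in m, angles in rad, forces in N, time in s.
With the tool pointing down it reaches from about 0.35 to 0.85 m from the base axis. Payload 8.1 kg.
Tool frame: the origin (TCP) lies midway between the tips of the shut fingers; the grasp point (between the pads) lies 19 mm behind it; z points along the fingers, y is the direction in which the jaws open and shut (so a half turn about z gives the same grasp; the last joint's range is limited). The gripper opens to 93 mm and grips with 3 to 60 N. Pads are 15 mm wide; open, the fingers measure 128 mm over their backs; the gripper's body (75 mm by 188 mm) begins 65 mm behind the grasp point.
Start: joints at [1.235, 0.13, 1.488, -0, 1.523, -0.085], TCP at [0.149, 0.581, 0.219] pointing down, gripper open.
Joint ranges: [-2.96, 2.96], [-0.89, 2.26], [0.02, 2.5], [-1.34, 4.48], [0, 2.73], [-2.66, 2.66]. Speed limits (rad/s): [2.39, 2.39, 2.79, 3.14, 3.14, 3.14].

### API

Orientations are given as a rotation vector (axis times angle).
In Python, from plant import env gives the robot as it stands.
- The arm moves only by the tool move_arm, never from a script. Its argument "targets" is a list of rows, each a list of 7 numbers: the shift along the tool's x, y, z in m, then the turn, a rotation vector about the tool's x, y, z in rad, then the closure in counts, from 0 (fully open) to 255 (shut). In form: [[dx, dy, dz, ax, ay, az, jaw], ...]. A call has 1 to 20 rows; each row is the pose to reach, as a shift and turn from the pose commanded when the call began, along the tool's axes at that moment; what a row does not reach only later rows make up. A row lasts 1/10 s, in which the tool goes at most 50 mm and 8.59 degrees, less where a joint would pass 70% of its speed; a pose out of reach is approached as far as the arm can. A call with a gripper value outside its range is refused whole. The fingers move at their own pace and stop on an object; "grip_force" is the grip in N (left out, the last holds). Time passes only in rows, so rows that repeat a pose let the fingers close. It gives the time, the measured TCP pose, the force and the opening at its end, in the units of the state.
- env.get_state(): the state, without advancing time (a new reading comes with each control period).
- env.get_image(name): name is "side" or "top" or "wrist"; returns a dict with "image" (480x640x3 uint8, red, green, blue), "z_map" (480x640 float32, m along the optical axis (not along the pixel's ray), 0 where there is no reading), "fov_y" (degrees; the focal length in pixels is half the picture's height over the tangent of half this angle, whatever the lens; pixels are square), "cx", "cy" (the principal point, pixels), "R" (3x3) and "t" (3): a world point X has camera coordinates R X + t; the wrist camera has in their place "hand_eye" (4x4, takes a point from camera to tool coordinates, whose origin is the TCP and whose axes are the flange's). Camera axes: x right, y down, z forward; pixel columns grow to the right and rows downward; lengths in m; the calibration is good to about 2 mm. A picture is of the moment at which its call begins: read the wrist's pose just before it.
- env.job_done(): hands the job in, once; it reports no verdict.
The state is a dict: "time_s": time; "q": joint angles; "joint_velocities": joint speeds; "joint_efforts": joint torques, N m; "eef_pos": TCP position; "tcp_rot": TCP orientation; "contact_force": force on the tool from outside, world axes, zero at the start; "torque": the same for the moment, N m; "grip_width": opening from 0.0 (shut) to 1.0 (fully open).
Only numpy, scipy, OpenCV 4.12 (cv2) and the standard library are available. Lean on these libraries where they do the work, as an engineer would, in place of code of your own. Each camera call takes 0.05 s, during which the arm holds its last target. There are 200 camera calls.

### The job

Get the two-part casting mould ready for pouring: swing its open half shut until it meets the rubber seal, lower the latch's wire loop onto the strike block on that half and press its bar gently down into the groove until it clicks under the spring leaf, then push the latch lever right over past its dead point until it lies down flat on its bumper and stays there, holding the mould shut. Feel for the groove rather than forcing the loop (the strike block may be set a few millimetres either way), push gently everywhere, and leave the two white bottles and the pigment jar where they stand.

Things in the scene. Friction and masses are not known exactly. Their poses are not given: they have to be found in the camera images.
- mould: bolted half of an off-white plastic split mould with an eight-sided cavity, on a plywood board (150 mm in x, 190 in y, 8 thick) screwed to the table. Origin: underside of the board, z up. Plane y = 0 is the parting face; this half fills x -60..60, y 0..56, z 8..62 mm; z = 62 is the flat top of both halves. A steel draw latch lies across the parting line on top, centre line x = -36
- hinge_axis (a point): top of the upright hinge axis of the swinging half, at x = 66, y = 0, z = 62 mm in mould (far end of the mould)
- moving_half: swinging half of the mould, carries the strike block of the latch. Origin and axes coincide with mould's when quite shut; it then fills x -60..60, y -56..0, z 8..62 mm. Its flat outer face (y = -56) is the place to push
- swing (a joint): hinge angle of the swinging half, rad: 0 quite shut, positive open (near end swung to the mould's -y). Starts at 0.18 to 0.30, stays where left (friction, 2 N at the near end). Meets the rubber seal strip (2 mm proud, x = -54 on the parting face) at about 0.018 and springs back to there; the last squeeze to 0 (4 to 12 N) is done by the latch
- strike_mid (a point): point fixed on the swinging half, at x = -36, y = -26, z = 62 mm in moving_half, on the mould top: where the strike block sits at its middle setting. The 20 mm wide (in x) steel block is held by a slotted screw and may be set up to 4.5 mm to either side along the half's y; the setting is not tracked and must be felt or seen
- groove_mid (a point): middle of the groove for the middle setting (2.2 mm to -y of strike_mid, 10 mm above the mould top, where the bar's centre ends up). The groove runs along x, open above, 7 mm wide; floor 8 mm above the mould top; on its +y side an undercut lip 15 mm high, 7 mm thick; on its -y side an 18 mm long land with a dark spring leaf on it, 17 mm high
- lever (a joint): latch lever angle, rad: 0 lying flat on its rubber bumper, pointing to the mould's +y (shut); 1.57 upright; more leans toward the strike block; range 0 to 2.1, starts at 1.90 to 2.05, keeps its place by slight friction. Drawing the loop takes 2 to 10 N at the press point. Dead point at about 0.16; beyond it the springs hold the lever down
- latch_pivot (a point): lever pivot, axis along the mould's x; at x = -36, y = 20, z = 76 mm in mould. Lever and loop move in the plane x = -36 of the mould
- lever_handle: the lever: steel plate 22 mm wide (x), 3 mm thick, with a red grip strip, reaching 58 mm from the pivot, the last 10 mm bent up a little. Origin on the pivot, y along the handle, z out of its outer face (up when shut), which lies 4 mm above the pivot line
- lever_press (a point): point on the red outer face of the lever, 42 mm from the pivot, where to push it over
- loop (a joint): angle between lever and loop, rad: the loop rises toward its bar at (loop - lever) rad above the level. Starts at 2.15 to 2.30, so the loop juts out over the parting line, rising slightly. Stiff enough to stay where it is put; while the lever turns it carries the loop along unless the bar is held in the groove
- wire_loop: U-shaped loop of 4 mm steel wire, 33 mm wide over its side wires, 25 inside, on a pin of the lever 12 mm from the lever pivot, 52.5 mm from pin to bar. Pinch it from above across the side wires near the bar; moving the bar turns the lever along. Two springs let it stretch up to 13 mm (20 N to start, then 4 N per mm)
- loop_bar (a point): middle of the loop's 4 mm thick cross bar, on its centre line, the bar that goes into the groove. The leaf's bent nose slopes into the groove: 8 to 15 N pressed straight down clicks the bar past it; the bar's centre is then 10 mm above the mould top. Resting on the lip it is 17 mm, on the leaf 19 mm above the mould top
- bottle_part1: small white bottle, 55 mm wide, 104 mm high, bystander; origin under its centre
- bottle_part2: a second small white bottle, 55 mm wide, 104 mm high, bystander; origin under its centre
- pigment_jar: glass jar with red-brown pigment and a yellow lid, 45 mm wide, 100 mm high, bystander; origin under its centre
Things that resemble listed ones, but are neither listed nor needed, are in the scene too. Leave any green look-alike of the mould alone.

How it is judged:
By the outcome, as a careful person would: the job done as asked, in the order asked, and still so for the second after the job is handed in, with the robot touching nothing.
It also fails if it takes over 67 s, if anything falls off the work surface, if the arm or the gripper's body presses on something with over 40 N, if the wrist force passes 120 N, or if a joint passes its speed limit or range.

## Working session

There is one attempt and no reset: what is moved stays moved. The work goes in short steps, Python scripts to look and compute and a tool call to move; the robot and the scene stay as the last step left them, time stands still between calls to the robot, and variables do not carry over. Pictures are saved under pics/ and viewed, on a budget of 10 in all, crops included, one or two more only if the job needs it, and the job is handed in when it is done.

Besides the shell and the picture viewer there is one more tool, called after "Call:" as name([rows], argument=value, ...), one row to a line, values as JSON. move_arm: Moves the arm, as the interface text tells. Its arguments: {"type":"object","properties":{"targets":{"type":"array","items":{"type":"array","items":{"type":"number"}}},"grip_force":{"type":"number"}},"required":["targets"]}

```bash
ls; mkdir -p pics
cat > h.py <<'E'
import numpy as np, cv2
from plant import env
from scipy.spatial.transform import Rotation as Ro
def grab(n):
    s=env.get_state(); d=env.get_image(n); im=d["image"]
    f=240/np.tan(np.radians(d["fov_y"])/2)
    if n=="wrist":
        H=np.eye(4); H[:3,:3]=Ro.from_rotvec(s["tcp_rot"]).as_matrix(); H[:3,3]=s["eef_pos"]
        T=H@np.array(d["hand_eye"])   # cam->world
    else:
        R=np.array(d["R"]);t=np.array(d["t"]); T=np.eye(4);T[:3,:3]=R.T;T[:3,3]=-R.T@t
    return dict(im=im,z=d["z_map"],f=f,cx=d["cx"],cy=d["cy"],T=T)
def save(c,name): cv2.imwrite("pics/"+name,c["im"][:,:,::-1]); np.savez("pics/"+name+".npz",**c)
def load(name): return dict(np.load("pics/"+name+".npz"))
def cloud(c):
    v,u=np.mgrid[:480,:640]; z=c["z"]
    P=np.stack([(u-c["cx"])/c["f"]*z,(v-c["cy"])/c["f"]*z,z],-1)
    W=P@c["T"][:3,:3].T+c["T"][:3,3]; W[z==0]=np.nan
    return W
def proj(c,X):
    Y=np.linalg.inv(c["T"])@np.append(X,1); return c["f"]*Y[0]/Y[2]+c["cx"],c["f"]*Y[1]/Y[2]+c["cy"]
E
python3 - <<'E'
from h import *
s=env.get_state(); print({k:np.round(v,3) for k,v in s.items()})
ims=[]
for n in ["side","top","wrist"]:
    c=grab(n); save(c,n+"0.png"); ims.append(c["im"]); print(n,c["f"],c["T"].round(3).tolist())
cv2.imwrite("pics/m.png",cv2.resize(np.vstack([np.hstack(ims[:2]),np.hstack([ims[2],ims[2]*0])]),(800,600))[:,:,::-1])
E
```

```text
pics
{'time_s': np.float64(0.0), 'q': array([ 1.235,  0.131,  1.489, -0.   ,  1.523, -0.085]), 'joint_velocities': array([-0.001,  0.   , -0.001, -0.   ,  0.001,  0.001]), 'joint_efforts': array([ 1.0000e-03, -5.5982e+01, -4.9178e+01,  7.7000e-02,  3.5000e-02,
       -0.0000e+00]), 'eef_pos': array([0.149, 0.581, 0.218]), 'tcp_rot': array([-3.930e-01, -3.117e+00,  3.000e-03]), 'contact_force': array([0.012, 0.463, 0.137]), 'torque': array([-0.002,  0.012,  0.028]), 'grip_width': np.float64(1.002)}
side 478.6596753119646 [[0.943, -0.193, 0.272, 0.281], [-0.333, -0.585, 0.74, -0.708], [0.016, -0.788, -0.615, 0.682], [0.0, 0.0, 0.0, 1.0]]
top 521.1950403335871 [[0.011, -0.973, 0.229, 0.332], [-1.0, -0.012, -0.002, 0.042], [0.005, -0.229, -0.973, 1.078], [0.0, 0.0, 0.0, 1.0]]
wrist 430.49525715134115 [[0.247, 0.941, 0.233, 0.085], [0.969, -0.24, -0.06, 0.597], [-0.0, 0.24, -0.971, 0.384], [0.0, 0.0, 0.0, 1.0]]
```

View pics/m.png

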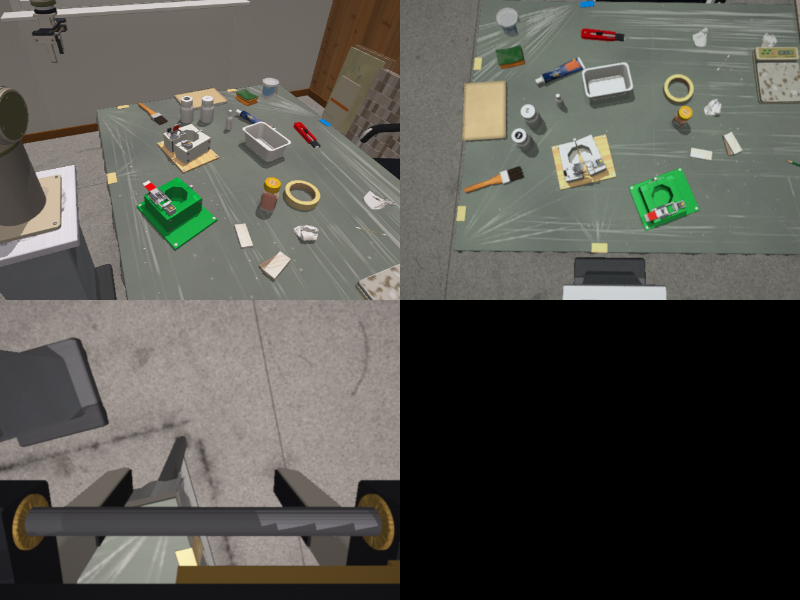

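Candidates for the mould are the off-white one on plywood (top camera about (293,259), side about (300,232)) and the green look-alike (top about (422,317), side about (280,330)). I choose the off-white one and check it in a close crop.

Run:
```python
from h import *
a=load("top0.png"); b=load("side0.png")
A=cv2.resize(a["im"][205:310,235:355],(480,420),interpolation=cv2.INTER_CUBIC)
B=cv2.resize(b["im"][180:280,240:360],(480,400),interpolation=cv2.INTER_CUBIC)
A=cv2.resize(a["im"][210:310,240:340],(400,400),interpolation=cv2.INTER_CUBIC)
B=cv2.resize(b["im"][185:285,250:350],(400,400),interpolation=cv2.INTER_CUBIC)
cv2.imwrite("pics/crop1.png",np.hstack([A,B])[:,:,::-1])
W=cloud(a)
for (u,v) in [(293,259),(252,250),(290,296),(330,287),(325,218),(262,263)]: print(u,v,W[v,u].round(4))
```

```text
293 259 [0.5185 0.102  0.0978]
252 250 [0.5539 0.194  0.0068]
290 296 [0.459  0.1121 0.0013]
330 287 [0.4784 0.0296 0.0036]
325 218 [0.6253 0.0417 0.0074]
262 263 [0.516  0.1649 0.0648]
```

View pics/crop1.png

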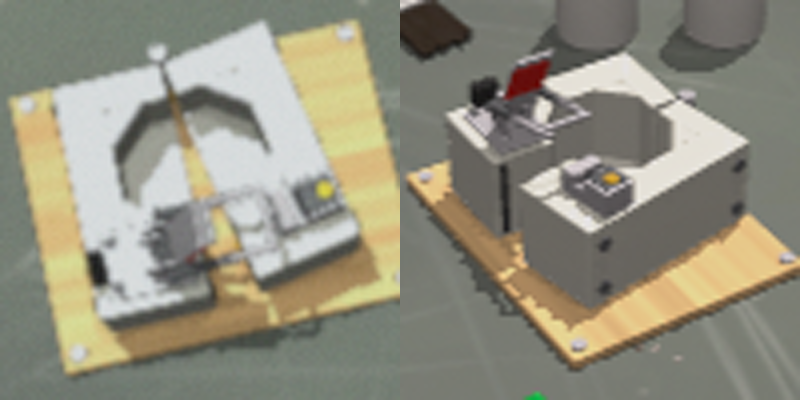

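The crop confirms the off-white mould on plywood: hinge at top px (279,222), latch near (290,272), strike block with yellow screw near (318,258). Next I bring the wrist camera over it.

```bash
cat >> h.py <<'E'
def plan(p,yaw,pitch=0.0):
    """tool shift+rotvec from present measured pose; tool y along mould x at yaw, z down; pitch about mould x"""
    s=env.get_state(); R0=Ro.from_rotvec(s["tcp_rot"]).as_matrix()
    cy,sy=np.cos(yaw),np.sin(yaw); Y=np.array([cy,sy,0]);Z=np.array([0,0,-1.]);X=np.cross(Y,Z)
    R1=np.stack([X,Y,Z],1)
    R1=Ro.from_rotvec(Y*pitch).as_matrix()@R1
    d=R0.T@(np.array(p)-s["eef_pos"]); r=Ro.from_matrix(R0.T@R1).as_rotvec()
    print("row",d.round(4),r.round(4),"t",s["time_s"].round(2),"F",s["contact_force"].round(2))
E
python3 - <<'E'
from h import *
plan([0.53,0.085,0.2],0.214)
a=load("top0.png"); W=cloud(a); s=W[200:320,230:360]; im=a["im"][200:320,230:360].astype(int)
top=(abs(s[...,2]-.062)<.012)&(im.min(-1)>150)
print(top.sum(), np.nanmedian(s[...,2][top]))
E
```

```text
Traceback (most recent call last):
  File "h.py", line 29, in plan
    print("row",d.round(4),r.round(4),"t",s["time_s"].round(2),"F",s["contact_force"].round(2))
                                          ^^^^^^^^^^^^^^^^^
AttributeError: 'float' object has no attribute 'round'
```

```bash
sed -i 's/s\["time_s"\].round(2)/round(float(s["time_s"]),2)/; s/s\["contact_force"\].round(2)/np.round(s["contact_force"],2)/' h.py
python3 - <<'E'
from h import *
plan([0.53,0.085,0.2],0.214)
a=load("top0.png"); W=cloud(a); s=W[200:320,230:360]; im=a["im"][200:320,230:360].astype(int)
top=(abs(s[...,2]-.062)<.012)&(im.min(-1)>150)
print(top.sum(), np.nanmedian(s[...,2][top]))
E
```

```text
row [-0.4924 -0.3857  0.0184] [-1.300e-03  7.000e-04  1.106e+00] t 0.15 F [-0.8   0.52  1.65]
1947 0.062330237914408615
```

Call:
move_arm([
  [-0.49,-0.385,0.018,0,0,1.106,0],
  [-0.49,-0.385,0.018,0,0,1.106,0],
  [-0.49,-0.385,0.018,0,0,1.106,0],
  [-0.49,-0.385,0.018,0,0,1.106,0],
  [-0.49,-0.385,0.018,0,0,1.106,0],
  [-0.49,-0.385,0.018,0,0,1.106,0],
  [-0.49,-0.385,0.018,0,0,1.106,0],
  [-0.49,-0.385,0.018,0,0,1.106,0],
  [-0.49,-0.385,0.018,0,0,1.106,0],
  [-0.49,-0.385,0.018,0,0,1.106,0],
  [-0.49,-0.385,0.018,0,0,1.106,0],
  [-0.49,-0.385,0.018,0,0,1.106,0],
  [-0.49,-0.385,0.018,0,0,1.106,0],
  [-0.49,-0.385,0.018,0,0,1.106,0],
  [-0.49,-0.385,0.018,0,0,1.106,0],
  [-0.49,-0.385,0.018,0,0,1.106,0],
])

```text
time_s: 1.75
eef_pos: [0.5274, 0.0876, 0.2005]
tcp_rot: [-1.97, -2.446, 0.0]
contact_force: [0.1, 0.5, -0.1]
grip_width: 1.001
```

Run:
```python
from h import *
c=grab("wrist"); save(c,"w1.png"); s=env.get_state(); print(s["time_s"],s["eef_pos"],s["tcp_rot"])
```

```text
1.8 [0.52736758 0.08779673 0.20061865] [-1.96952551e+00 -2.44705921e+00 -7.98124261e-05]
```

View pics/w1.png

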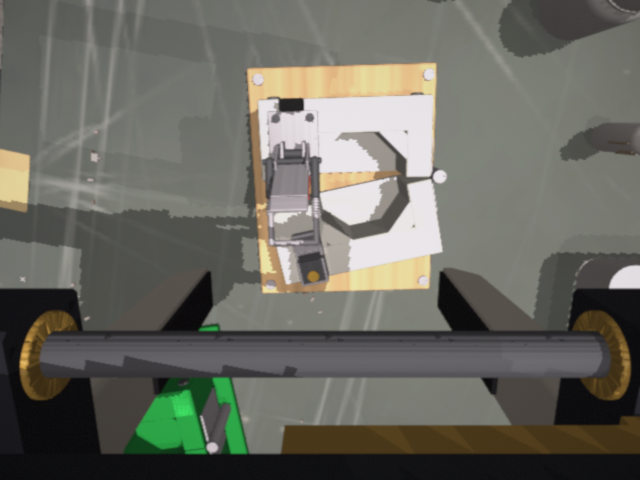

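The wrist view shows the open mould: board screws at (258,79), (428,74), (423,281), (271,283), hinge (440,176), loop bar near (295,240), and strike block near (310,262) with its screw at (313,275). Now I fit the mould pose.

```bash
cat >> h.py <<'E'
def back(c,u,v,z):
    d=c["T"][:3,:3]@np.array([(u-c["cx"])/c["f"],(v-c["cy"])/c["f"],1]); o=c["T"][:3,3]
    return o+d*(z-o[2])/d[2]
E
python3 - <<'E'
from h import *
c=load("w1.png"); W=cloud(c)
# board edges by plywood colour
hsv=cv2.cvtColor(c["im"],cv2.COLOR_RGB2HSV)
m=((hsv[...,0]>8)&(hsv[...,0]<28)&(hsv[...,1]>70)&(hsv[...,2]>110)).astype(np.uint8); m[:,:200]=0; m[300:]=0;m[:,480:]=0
P=np.array([back(c,u,v,.008)[:2] for v,u in np.argwhere(m)],np.float32)
r=cv2.minAreaRect(P*1000); print("board rect",r)
S=np.array([back(c,u,v,.009) for u,v in [(258,79),(428,74),(423,281),(271,283)]]); print(S.round(4),S.mean(0))
e=S[1]-S[0]; e2=S[2]-S[3]; f=S[0]-S[3]; f2=S[1]-S[2]
print([np.arctan2(x[1],x[0]) for x in(e,e2)],[np.arctan2(-x[0],x[1]) for x in (f,f2)],[np.linalg.norm(x) for x in (e,e2,f,f2)])
print("hinge", back(c,440,176,.064), W[176,440])
for n,(u,v) in dict(boardL=(255,150),boardTop=(340,80),top=(420,120),mtop=(425,230),table=(150,250)).items(): print(n,W[v,u].round(4))
# lever etc profile along latch centre
for n in ["side0.png"]:
    b=load(n); 
    hs=cv2.cvtColor(b["im"],cv2.COLOR_RGB2HSV); mb=((hs[...,0]>8)&(hs[...,0]<28)&(hs[...,1]>70)&(hs[...,2]>110)).astype(np.uint8); mb[:185]=0;mb[285:]=0;mb[:,:245]=0;mb[:,355:]=0
    Q=np.array([back(b,u,v,.008)[:2] for v,u in np.argwhere(mb)],np.float32); print("side",cv2.minAreaRect(Q*1000))
t=load("top0.png"); hs=cv2.cvtColor(t["im"],cv2.COLOR_RGB2HSV); mb=((hs[...,0]>8)&(hs[...,0]<28)&(hs[...,1]>70)&(hs[...,2]>110)).astype(np.uint8); mb[:200]=0;mb[315:]=0;mb[:,:235]=0;mb[:,350:]=0
Q=np.array([back(t,u,v,.008)[:2] for v,u in np.argwhere(mb)],np.float32); print("top",cv2.minAreaRect(Q*1000))
E
```

```text
board rect ((539.3314208984375, 106.6622543334961), (150.00540161132812, 189.8170928955078), 14.071836471557617)
[[0.4547 0.1741 0.009 ]
 [0.5847 0.2065 0.009 ]
 [0.6272 0.0388 0.009 ]
 [0.4964 0.0082 0.009 ]] [0.54075429 0.10690002 0.009     ]
[np.float64(0.24401659732069625), np.float64(0.2302133360267571)] [np.float64(0.24631040921860603), np.float64(0.24792677480783715)] [np.float64(0.1340007758989278), np.float64(0.13429740572604273), np.float64(0.17111594463058186), np.float64(0.17297050009207213)]
hinge [0.6004183  0.13446217 0.064     ] [0.60074242 0.13439634 0.06286849]
boardL [0.4622 0.1193 0.0092]
boardTop [0.5181 0.1871 0.0106]
top [0.5768 0.1684 0.0626]
mtop [0.601  0.0942 0.0628]
table [ 3.851e-01  1.200e-02 -2.000e-04]
side ((539.2134399414062, 102.48584747314453), (151.30926513671875, 194.1512451171875), 13.78736686706543)
top ((537.2791748046875, 106.83370971679688), (150.3094024658203, 189.92628479003906), 14.050946235656738)
```

```bash
cat >> h.py <<'E'
YAW=0.2456; O=np.array([.5364,.1184,0])
RM=Ro.from_rotvec([0,0,YAW]).as_matrix()
def w2m(W): return (W-O)@RM*1000
def m2w(x,y,z): return O+RM@np.array([x,y,z])/1000
E
python3 - <<'E'
from h import *
c=load("w1.png"); M=w2m(cloud(c)); ok=np.zeros((480,640),bool); ok[50:300,240:460]=1
z=M[...,2]
top=ok&(abs(z-62.5)<2)
for lo,hi in [(-58,-45),(-20,-10),(10,20),(40,55)]:
    s=top&(M[...,0]>lo)&(M[...,0]<hi); y=M[...,1][s]; print("x",lo,hi,"y range",np.percentile(y,[0.5,99.5]).round(1), "neg max",y[y<8].max().round(1) if (y<8).any() else None, "fixed min", np.sort(y[y>-8])[:3].round(1))
for lo,hi in [(5,25),(35,52)]:
    s=top&(M[...,1]>lo)&(M[...,1]<hi); print("y",lo,hi,"x range",np.percentile(M[...,0][s],[.5,99.5]).round(1))
# outer edge of moving half, line fit
pts=[]
for x in range(-40,60,5):
    s=top&(abs(M[...,0]-x)<1.5); 
    if s.any(): pts.append((x,np.percentile(M[...,1][s],1)))
pts=np.array(pts); print(pts.round(1).tolist()); k=np.polyfit(pts[5:,0],pts[5:,1],1); print("swing",np.arctan(k[0]),k)
# latch height map
s=ok&(z>65)&(M[...,0]<0)
G=np.full((30,14),np.nan)
for i,y in enumerate(range(52,-98,-5)):
    for j,x in enumerate(range(-64,6,5)):
        q=ok&(abs(M[...,0]-x)<2.5)&(abs(M[...,1]-y)<2.5)
        if q.any(): G[i,j]=np.nanmax(z[q])
print("x",list(range(-64,6,5)))
for i,y in enumerate(range(52,-98,-5)): print(y,np.nan_to_num(G[i]).round(0).astype(int).tolist())
E
```

```text
x -58 -45 y range [-76.5  55.5] neg max 7.8 fixed min [3.6 4.9 5.6]
x -20 -10 y range [-70.9  55.1] neg max -20.9 fixed min [16.5 17.  17.7]
x 10 20 y range [-66.4  55.5] neg max -42.0 fixed min [31.6 31.7 31.7]
x 40 55 y range [-59.8  55.1] neg max 8.0 fixed min [-8.  -8.  -7.9]
y 5 25 x range [-59.9  59.4]
y 35 52 x range [-59.4  59.1]
[[-40.0, -76.7], [-35.0, -38.1], [-30.0, -37.0], [-25.0, -35.8], [-20.0, -47.5], [-15.0, -69.2], [-10.0, -70.5], [-5.0, -69.5], [0.0, -68.6], [5.0, -68.0], [10.0, -66.9], [15.0, -65.7], [20.0, -65.1], [25.0, -64.4], [30.0, -63.0], [35.0, -61.7], [40.0, -60.7], [45.0, -59.0], [50.0, -58.6], [55.0, -57.2]]
swing 0.18892446693307363 [  0.19120475 -68.34751472]
x [-64, -59, -54, -49, -44, -39, -34, -29, -24, -19, -14, -9, -4, 1]
52 [0, 65, 64, 65, 78, 79, 79, 79, 64, 64, 64, 64, 64, 65]
47 [0, 64, 67, 67, 78, 79, 78, 77, 67, 66, 65, 64, 65, 65]
42 [0, 64, 66, 68, 68, 67, 67, 68, 68, 67, 64, 64, 65, 65]
37 [0, 64, 66, 67, 66, 67, 67, 67, 67, 67, 64, 64, 64, 65]
32 [0, 64, 66, 67, 67, 67, 67, 67, 67, 67, 64, 64, 65, 64]
27 [0, 64, 67, 77, 82, 67, 67, 82, 7
[... 755 characters left out ...]
, 62, 17, 17]
-38 [10, 0, 103, 104, 104, 104, 104, 104, 104, 103, 64, 64, 63, 17]
-43 [9, 0, 63, 64, 64, 78, 80, 78, 79, 78, 64, 64, 64, 64]
-48 [9, 0, 63, 64, 64, 78, 78, 78, 78, 77, 65, 64, 64, 64]
-53 [9, 0, 63, 65, 64, 72, 82, 81, 81, 81, 64, 64, 64, 64]
-58 [0, 0, 61, 64, 64, 80, 81, 82, 81, 82, 65, 64, 64, 64]
-63 [11, 9, 0, 64, 64, 78, 81, 83, 83, 81, 78, 64, 65, 64]
-68 [10, 10, 0, 64, 64, 64, 81, 83, 82, 81, 80, 64, 65, 64]
-73 [10, 9, 0, 64, 64, 64, 80, 81, 80, 79, 78, 63, 0, 0]
-78 [10, 10, 0, 63, 64, 63, 0, 0, 0, 0, 0, 0, 0, 0]
-83 [10, 10, 9, 0, 0, 0, 0, 0, 0, 0, 0, 0, 0, 0]
-88 [10, 10, 10, 0, 0, 0, 0, 0, 0, 0, 0, 0, 10, 10]
-93 [11, 10, 10, 0, 0, 0, 0, 0, 0, 0, 10, 10, 10, 10]
```

Frame fits well (swing about 0.19, bar at mould (-36,-37,101)). Go beside the outer face with the fingers shut.

Run:
```python
from h import *
plan(m2w(-48,-110,150),YAW); plan(m2w(-48,-110,45),YAW)
```

```text
row [-0.0835 -0.0293  0.0506] [-0.0002 -0.0003 -0.0302] t 1.8 F [-0.35  0.87  0.3 ]
row [-0.0835 -0.0293  0.1556] [-0.0002 -0.0003 -0.0302] t 1.8 F [-0.35  0.87  0.3 ]
```

Call:
move_arm([
  [-0.0835,-0.0293,0.02,0,0,-0.03,255],
  [-0.0835,-0.0293,0.02,0,0,-0.03,255],
  [-0.0835,-0.0293,0.02,0,0,-0.03,255],
  [-0.0835,-0.0293,0.07,0,0,-0.03,255],
  [-0.0835,-0.0293,0.11,0,0,-0.03,255],
  [-0.0835,-0.0293,0.14,0,0,-0.03,255],
  [-0.0835,-0.0293,0.1556,0,0,-0.03,255],
  [-0.0835,-0.0293,0.1556,0,0,-0.03,255],
  [-0.0835,-0.0293,0.1556,0,0,-0.03,255],
])

```text
time_s: 2.7
eef_pos: [0.5173, -0.0001, 0.0457]
tcp_rot: [1.933, 2.476, 0.001]
contact_force: [-0.3, -0.5, 1.1]
grip_width: 0.272
```

Run:
```python
from h import *
s=env.get_state(); print(w2m(np.array(s["eef_pos"])).round(1),s["contact_force"],s["grip_width"]); plan(m2w(-48,-66,45),YAW)
```

```text
[ -47.3 -110.3   45.7] [-0.27549534 -0.49008849  1.06134329] 0.2716104009943834
row [ 0.0443 -0.0007  0.0007] [ 0.0004 -0.0001 -0.0003] t 2.7 F [-0.28 -0.49  1.06]
```

Call:
move_arm([
  [0.008,0,0,0,0,0,255],
  [0.016,0,0,0,0,0,255],
  [0.018,0,0,0,0,0,255],
  [0.02,0,0,0,0,0,255],
  [0.022,0,0,0,0,0,255],
  [0.024,0,0,0,0,0,255],
  [0.026,0,0,0,0,0,255],
  [0.028,0,0,0,0,0,255],
  [0.03,0,0,0,0,0,255],
  [0.032,0,0,0,0,0,255],
  [0.034,0,0,0,0,0,255],
  [0.036,0,0,0,0,0,255],
  [0.038,0,0,0,0,0,255],
  [0.0395,0,0,0,0,0,255],
])

```text
time_s: 4.1
eef_pos: [0.5069, 0.0367, 0.0446]
tcp_rot: [-1.935, -2.474, 0.002]
contact_force: [-2.0, -3.4, -0.6]
grip_width: 0.006
```

Call:
move_arm([
  [0.001,0,0,0,0,0,255],
  [0.002,0,0,0,0,0,255],
  [0.003,0,0,0,0,0,255],
  [0.004,0,0,0,0,0,255],
  [0.005,0,0,0,0,0,255],
  [0.005,0,0,0,0,0,255],
])

```text
time_s: 4.7
eef_pos: [0.5063, 0.0415, 0.045]
tcp_rot: [1.934, 2.475, -0.002]
contact_force: [-1.3, -6.7, -0.3]
grip_width: 0.003
```

Run:
```python
from h import *
s=env.get_state(); print(w2m(np.array(s["eef_pos"])).round(1),RM.T@s["contact_force"],s["grip_width"])
```

```text
[-47.9 -67.3  45. ] [-2.86397137 -6.15876992 -0.27012428] 0.0032408859221673674
```

Call:
move_arm([
  [0.001,0,0,0,0,0,255],
  [0.0015,0,0,0,0,0,255],
  [0.0015,0,0,0,0,0,255],
])

```text
time_s: 5.0
eef_pos: [0.5059, 0.0421, 0.045]
tcp_rot: [1.934, 2.474, -0.003]
contact_force: [-2.4, -10.8, 0.1]
grip_width: 0.006
```

Run:
```python
from h import *
s=env.get_state(); print(w2m(np.array(s["eef_pos"])).round(1),RM.T@s["contact_force"],s["grip_width"])
```

```text
[-48.1 -66.6  45. ] [-4.98369434 -9.84461033  0.07488389] 0.005681347847712682
```

Run:
```python
from h import *
plan(m2w(-36,-70,160),YAW)
s=env.get_state()
# predict pixel of strike for that pose
d=env.get_image("wrist"); H=np.eye(4); R1=np.stack([RM[:,1],RM[:,0],[0,0,-1]],1); H[:3,:3]=R1
for y in (-45,-70,-90):
    H[:3,3]=m2w(-36,y,160); c=dict(T=H@np.array(d["hand_eye"]),f=430.5,cx=d["cx"],cy=d["cy"])
    print(y,proj(c,m2w(-36,-28,77)),proj(c,m2w(-36,-37,101)),proj(c,m2w(-36,-46,79)))
```

```text
row [-0.0036  0.012  -0.115 ] [-0.0008  0.0024 -0.0015] t 5.0 F [ -2.44 -10.76   0.07]
-45 (np.float64(324.2342439900583), np.float64(208.8591352362745)) (np.float64(324.1786007882071), np.float64(233.73759811257463)) (np.float64(324.198665765931), np.float64(239.1694292720655))
-70 (np.float64(324.28123146679866), np.float64(166.27454058775203)) (np.float64(324.22849690649025), np.float64(187.8436378736219)) (np.float64(324.2443598982093), np.float64(197.7108046605631))
-90 (np.float64(324.32048457819945), np.float64(130.6995756470804)) (np.float64(324.27034785853203), np.float64(149.34954264045194)) (np.float64(324.28251698247504), np.float64(163.09059952786333))
```

Call:
move_arm([
  [-0.015,0,0,0,0,0,255],
  [-0.04,0,0,0,0,0,100],
  [-0.04,0.012,-0.05,0,0,0,0],
  [-0.03,0.012,-0.1,0,0,0,0],
  [-0.004,0.012,-0.115,0,0,0,0],
  [-0.004,0.012,-0.115,0,0,0,0],
  [-0.004,0.012,-0.115,0,0,0,0],
  [-0.004,0.012,-0.115,0,0,0,0],
])

```text
time_s: 5.85
eef_pos: [0.5179, 0.0421, 0.1585]
tcp_rot: [-1.933, -2.474, 0.002]
contact_force: [0.2, -1.2, -0.5]
grip_width: 0.555
```

Run:
```python
from h import *
c=grab("wrist"); save(c,"w2.png"); s=env.get_state(); print(s["time_s"],w2m(np.array(s["eef_pos"])).round(1),s["joint_velocities"])
cv2.imwrite("pics/w2c.png",cv2.resize(c["im"][40:260,210:470],(780,660),interpolation=cv2.INTER_CUBIC)[:600,:,::-1])
```

```text
5.9 [-36.7 -69.6 158.3] [-0.0008501   0.00201872  0.00138529  0.00104838  0.00545449  0.00554312]
```

View pics/w2c.png

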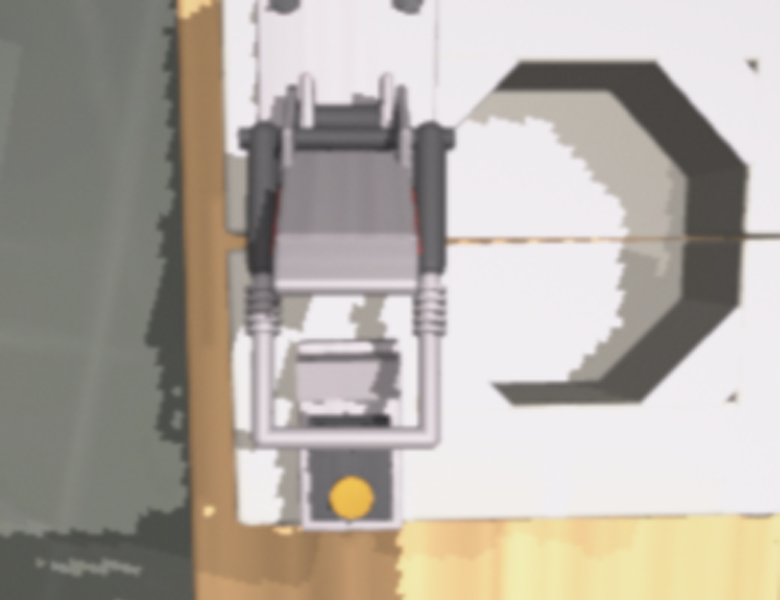

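Run:
```python
from h import *
c=load("w2.png"); cc=np.array
for n,u,v,z in [("lip+",350,357,77),("lip-",340,402,77),("leaf+",340,417,79),("blockend",350,525,72),("blockend",350,525,77),("bar",350,437,101),("barL",262,437,101),("barR",430,437,101),("screw",351,497,83),("blkL",303,500,77),("blkR",401,500,77),("part",600,237,62),("outer",600,517,62)]:
    print(n,z,w2m(back(c,210+u/3,40+v/3,z/1000)).round(1))
M=w2m(cloud(c)); z=M[...,2]
print("profile x~-36")
q=(abs(M[...,0]+36)<4)
for y in np.arange(-14,-62,-1.):
    s=q&(abs(M[...,1]-y)<.7)
    if s.any(): print(y,np.percentile(z[s],[5,50,95]).round(1),end='; ')
print()
q=(abs(M[...,0]+36)<12)&(z>95)
for y in np.arange(6,-46,-1.5):
    s=q&(abs(M[...,1]-y)<.8)
    if s.any(): print(y,np.percentile(z[s],[5,50,95]).round(1),s.sum(),end='; ')
```

```text
lip+ 77 [-35.2 -23.2  77. ]
lip- 77 [-37.1 -31.8  77. ]
leaf+ 79 [-37.1 -34.4  79. ]
blockend 72 [-35.2 -57.   72. ]
blockend 77 [-35.2 -55.9  77. ]
bar 101 [-35.3 -35.2 101. ]
barL 101 [-50.6 -35.2 101. ]
barR 101 [-21.3 -35.2 101. ]
screw 83 [-35.  -49.2  83. ]
blkL 77 [-44.4 -50.9  77. ]
blkR 77 [-25.2 -50.9  77. ]
part 62 [14.2 -1.  62. ]
outer 62 [ 16.8 -57.3  62. ]
profile x~-36
-14.0 [61.5 62.5 63.7]; -15.0 [61.8 62.6 63.5]; -16.0 [61.9 62.8 63.7]; -17.0 [61.7 62.9 63.8]; -18.0 [61.7 62.6 64. ]; -19.0 [61.3 62.9 64.1]; -20.0 [61.4 63.5 67.6]; -21.0 [65.9 69.8 71.4]; -22.0 [69.5 70.7 72.1]; -23.0 [70.  73.2 76.5]; -24.0 [75.  77.6 79. ]; -25.0 [77.  77.9 78.8]; -26.0 [76.8 77.9 78.6]; -27.0 [76.8 77.7 78.6]; -28.0 [76.8 77.5 78.3]; -29.0 [76.  77.1 78.1]; -30.0 [76.  77.  78.2]; -31.0 [75.7 76.8 78. ]; -32.0 [70.1 70.8 71.9]; -33.0 [ 70.   71.8 103.5]; -34.0 [ 70.1  77.2 104.3]; -35.0 [ 71.7  78.9 104.4]; -36.0 [ 77.2 103.  104.4]; -37.0 [101.9 102.7 103.8]; -38.0 [256.9 258.2 259.9]; -39.0 [256.4 258.6 260.5]; -40.0 [257.6 260.  261.6]; -41.0 [ 80.5 260.8 261.9]; -42.0 [ 80.  
[... 461 characters left out ...]
0.3 112.1 114.1] 141; 1.5 [113.8 115.9 118. ] 186; 0.0 [116.8 119.2 121.2] 189; -1.5 [120.5 122.  123.4] 144; -3.0 [122.1 124.  125.3] 197; -4.5 [123.9 125.4 126.9] 192; -6.0 [125.7 127.  128.3] 147; -7.5 [127.1 128.4 129.6] 195; -9.0 [127.2 128.3 129.5] 146; -10.5 [126.6 127.2 128.3] 45; -12.0 [95.4 95.5 97.2] 5; -13.5 [96.  96.3 98.8] 6; -15.0 [97.4 98.3 99. ] 4; -16.5 [96.9 98.5 99.8] 5; -18.0 [96.4 96.6 96.8] 2; -33.0 [101.4 102.5 104.1] 94; -34.5 [102.6 103.5 104.5] 140; -36.0 [102.2 103.2 104.6] 134; -37.5 [101.9 258.4 259.5] 56; -39.0 [256.5 258.7 260.6] 2136; -40.5 [258.8 260.5 261.7] 1763; -42.0 [260.  261.1 262. ] 1329; -43.5 [260.3 261.  261.8] 1115; -45.0 [259.7 260.6 280.5] 775;
```

The crop shows the half on the seal (parting line row about 237), lip back edge at row 402, leaf edge at 417, bar at 437. So the groove centre is at mould y of about -34.9, meaning the block is set about 4.5 mm to -y. The bar hovers right above it at (-36,-35,101).

Run:
```python
from h import *
plan(m2w(-36,-35.5,158),YAW);plan(m2w(-36,-35.5,94),YAW)
```

```text
row [0.0341 0.0006 0.0003] [-0.0026 -0.0007 -0.0019] t 5.9 F [-0.44 -0.38 -0.56]
row [0.034  0.0008 0.0643] [-0.0026 -0.0007 -0.0019] t 5.9 F [-0.44 -0.38 -0.56]
```

Call:
move_arm([
  [0.034,0.0005,0,-0.0026,0,-0.0019,90],
  [0.034,0.0005,0,-0.0026,0,-0.0019,90],
  [0.034,0.0005,0,-0.0026,0,-0.0019,90],
  [0.034,0.0005,0.02,-0.0026,0,-0.0019,90],
  [0.034,0.0005,0.04,-0.0026,0,-0.0019,90],
  [0.034,0.0005,0.055,-0.0026,0,-0.0019,90],
  [0.034,0.0005,0.064,-0.0026,0,-0.0019,90],
  [0.034,0.0005,0.064,-0.0026,0,-0.0019,90],
  [0.034,0.0005,0.064,-0.0026,0,-0.0019,90],
])

```text
time_s: 6.8
eef_pos: [0.5111, 0.0754, 0.0964]
tcp_rot: [1.931, 2.476, 0.003]
contact_force: [-0.3, 0.8, 0.4]
grip_width: 0.645
```

Run:
```python
from h import *
s=env.get_state(); print(w2m(np.array(s["eef_pos"])).round(1),RM.T@s["contact_force"],s["grip_width"])
c=grab("wrist"); save(c,"w3.png")
```

```text
[-35.  -35.6  96.4] [-0.08398836  0.80662738  0.36828206] 0.6448856204856276
```

View pics/w3.png

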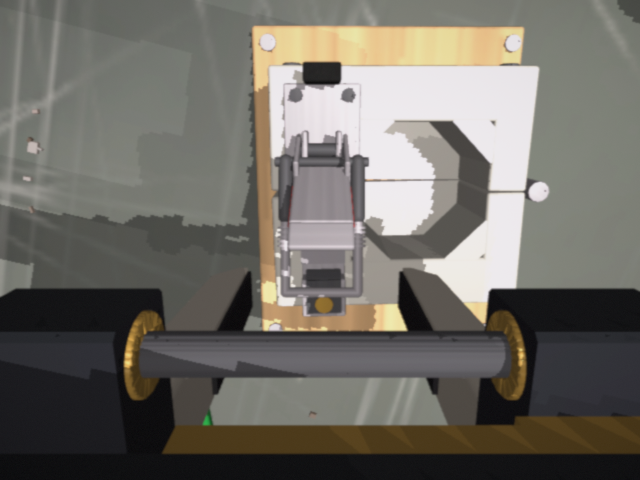

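The view shows the fingers (cols 250 and 402) straddling the side wires (283, 363) centrally, with the bar at row 292. Close gently.

Call:
move_arm([
  [0,0,0.0015,0,0,0,130],
  [0,0,0.0015,0,0,0,160],
  [0,0,0.0015,0,0,0,200],
  [0,0,0.0015,0,0,0,200],
  [0,0,0.0015,0,0,0,200],
  [0,0,0.0015,0,0,0,200],
], grip_force=20)

```text
time_s: 7.45
eef_pos: [0.5104, 0.0752, 0.0943]
tcp_rot: [1.932, 2.476, 0.001]
contact_force: [-3.8, -2.3, 0.9]
grip_width: 0.341
```

Run:
```python
from h import *
s=env.get_state(); print(w2m(np.array(s["eef_pos"])).round(1),RM.T@s["contact_force"],s["grip_width"])
```

```text
[-35.7 -35.5  94.3] [-4.23445453 -1.32367503  0.94117957] 0.34071737182670614
```

Call:
move_arm([
  [-0.0007,0,0.003,0,0,0,200],
  [-0.0013,0,0.006,0,0,0,200],
  [-0.0016,0,0.009,0,0,0,200],
  [-0.0018,0,0.012,0,0,0,200],
  [-0.0018,0,0.015,0,0,0,200],
  [-0.0015,0,0.018,0,0,0,200],
  [-0.0012,0,0.02,0,0,0,200],
  [-0.001,0,0.021,0,0,0,200],
  [-0.001,0,0.021,0,0,0,200],
])

```text
time_s: 8.35
eef_pos: [0.5109, 0.0745, 0.0738]
tcp_rot: [1.931, 2.476, 0.002]
contact_force: [-6.8, -3.4, 6.7]
grip_width: 0.339
```

Run:
```python
from h import *
s=env.get_state(); print(w2m(np.array(s["eef_pos"])).round(1),RM.T@s["contact_force"],s["grip_width"])
c=grab("wrist"); save(c,"w4.png"); cv2.imwrite("pics/w4c.png",cv2.resize(c["im"][180:340,240:400],(600,600),interpolation=cv2.INTER_CUBIC)[:,:,::-1])
```

```text
[-35.4 -36.4  73.8] [-7.47310315 -1.67833113  6.66972142] 0.33866868793227317
```

View pics/w4c.png

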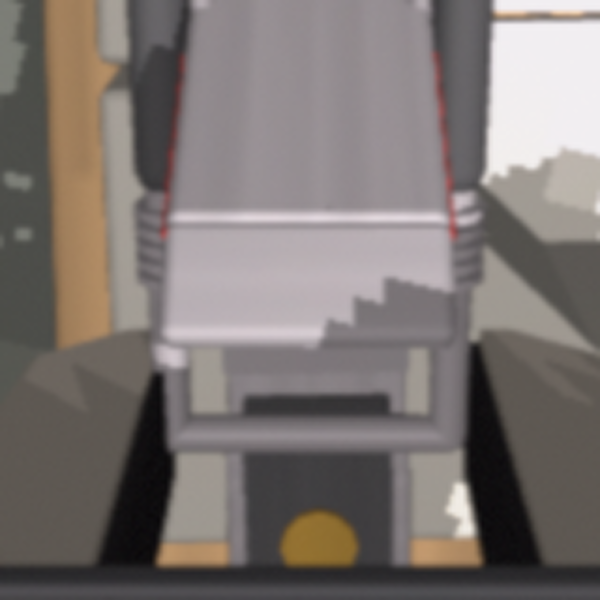

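The crop shows the bar (row about 432) sitting on the leaf, with the leaf edge (row about 395) visible on the +y side, so the bar is too far to -y. I compute the offset.

Run:
```python
from h import *
c=load("w4.png"); k=160/600
for n,u,v,z in [("leaf+ edge",315,396,79),("bar",315,432,81),("bar+",315,416,82),("bar-",315,450,81),("lip?-",315,375,77)]:
    print(n,w2m(back(c,240+u*k,180+v*k,z/1000)).round(1))
M=w2m(cloud(c)); z=M[...,2]; q=(abs(M[...,0]+36)<5)
for y in np.arange(-14,-50,-1.):
    s=q&(abs(M[...,1]-y)<.7)&(z<140)
    if s.any(): print(y,np.percentile(z[s],[5,50,95]).round(1),end='; ')
```

```text
leaf+ edge [-35.4 -33.3  79. ]
bar [-35.4 -36.6  81. ]
bar+ [-35.4 -34.3  82. ]
bar- [-35.4 -38.6  81. ]
lip?- [-35.4 -31.7  77. ]
-28.0 [77.  77.6 78.5]; -29.0 [76.5 77.4 78.3]; -30.0 [76.2 77.3 78.2]; -31.0 [76.4 77.  77.9]; -32.0 [75.1 76.6 76.8]; -33.0 [71.  71.6 71.8]; -34.0 [70.  75.5 82.5]; -35.0 [70.  76.8 82.8]; -36.0 [70.1 81.5 83.6]; -37.0 [82.1 82.7 83.8]; -38.0 [81.2 82.2 82.9]; -39.0 [79.5 80.5 81.3]; -40.0 [79.1 79.9 81. ]; -41.0 [78.8 79.9 80.8]; -42.0 [78.9 79.8 80.8]; -43.0 [78.9 79.9 80.7]; -44.0 [78.9 79.9 80.8]; -45.0 [78.9 79.8 81.8]; -46.0 [79.  80.2 82.4]; -47.0 [79.  80.8 82.6]; -48.0 [79.3 81.1 82.3]; -49.0 [79.1 81.2 82.4];
```

Call:
move_arm([
  [0,0,-0.002,0,0,0,200],
  [0.0017,0,-0.002,0,0,0,200],
  [0.0017,0,-0.001,0,0,0,200],
  [0.0017,0,0,0,0,0,200],
  [0.0017,0,0.001,0,0,0,200],
  [0.0017,0,0.002,0,0,0,200],
  [0.0017,0,0.002,0,0,0,200],
])

```text
time_s: 9.1
eef_pos: [0.5105, 0.0764, 0.0717]
tcp_rot: [1.932, 2.476, 0.003]
contact_force: [-6.5, -1.4, 5.5]
grip_width: 0.341
```

Run:
```python
from h import *
s=env.get_state(); print(w2m(np.array(s["eef_pos"])).round(1),RM.T@s["contact_force"],s["grip_width"])
```

```text
[-35.4 -34.4  71.7] [-6.65686143  0.23753911  5.49839969] 0.340843396965746
```

Call:
move_arm([
  [0,0,0.001,0,0,0,200],
  [0,0,0.002,0,0,0,200],
  [0,0,0.002,0,0,0,200],
])

```text
time_s: 9.4
eef_pos: [0.5106, 0.0766, 0.0698]
tcp_rot: [1.931, 2.476, 0.003]
contact_force: [-6.2, -1.5, 4.3]
grip_width: 0.343
```

Run:
```python
from h import *
s=env.get_state(); print(w2m(np.array(s["eef_pos"])).round(1),RM.T@s["contact_force"],s["grip_width"])
c=grab("wrist"); save(c,"w5.png")
M=w2m(cloud(c)); z=M[...,2]; q=(abs(M[...,0]+36)<5)
for y in np.arange(-28,-50,-1.):
    s=q&(abs(M[...,1]-y)<.7)&(z<140)
    if s.any(): print(y,np.percentile(z[s],[5,50,95]).round(1),end='; ')
q=(abs(M[...,0]+36)<18)&(abs(M[...,0]+36)>11)
print("\nwires")
for y in np.arange(-20,-45,-1.5):
    s=q&(abs(M[...,1]-y)<.8)&(z<140)
    if s.any(): print(y,np.percentile(z[s],[5,50,95]).round(1),end='; ')
```

```text
[-35.2 -34.3  69.8] [-6.41246096  0.09304347  4.28582761] 0.34310611503143834
-28.0 [77.1 77.7 78.6]; -29.0 [76.8 77.7 78.3]; -30.0 [76.5 77.3 78.1]; -31.0 [76.5 77.3 78. ]; -32.0 [76.4 77.5 79.3]; -33.0 [76.6 78.7 80. ]; -34.0 [78.1 79.3 80.4]; -35.0 [78.4 79.2 80.2]; -36.0 [77.6 78.7 79.6]; -37.0 [76.7 78.  79.4]; -38.0 [77.  78.8 80.3]; -39.0 [78.4 79.5 80.8]; -40.0 [78.8 79.7 81.1]; -41.0 [78.8 79.8 80.8]; -42.0 [78.9 79.9 80.7]; -43.0 [78.9 79.8 80.6]; -44.0 [78.9 79.8 80.5]; -45.0 [78.7 79.7 80.8]; -46.0 [78.9 79.9 81.1]; -47.0 [79.  80.  81.6]; -48.0 [79.  79.9 81.1]; -49.0 [79.3 79.3 79.3]; 
wires
-20.0 [81.  82.4 83.2]; -21.5 [81.  81.8 83. ]; -23.0 [80.4 81.5 82.6]; -24.5 [ 79.5  96.  122.8]; -26.0 [ 76.7 101.6 121.5]; -27.5 [ 62.6  98.  119.3]; -29.0 [ 62.4  82.  115.2]; -30.5 [ 62.3  80.8 112.5]; -32.0 [ 62.5  80.  110.7]; -33.5 [ 62.5  79.7 136.8]; -35.0 [ 62.4  79.7 137.2]; -36.5 [ 62.2  91.7 138.3]; -38.0 [ 62.3  99.7 136.7]; -39.5 [ 75.7 129.6 136.5]; -41.0 [ 75.8 129.7 137.5]; -42.5 [ 62.3 129.4 138.5]; -44.0 [ 61.8  62.9 134.7];
```

Bar top is at about 78.5, so its centre is at about 76.5, already below the lip and leaf: it is entering the groove at y of about -34.5. Press further straight down.

Call:
move_arm([
  [0,0,0.001,0,0,0,200],
  [0,0,0.002,0,0,0,200],
  [0,0,0.0025,0,0,0,200],
  [0,0,0.003,0,0,0,200],
  [0,0,0.003,0,0,0,200],
])

```text
time_s: 9.95
eef_pos: [0.5104, 0.0767, 0.0663]
tcp_rot: [1.932, 2.477, 0.003]
contact_force: [-4.9, 0.2, 2.1]
grip_width: 0.341
```

```bash
cat > chk.py <<'E'
from h import *
import sys
s=env.get_state(); print(w2m(np.array(s["eef_pos"])).round(1),(RM.T@s["contact_force"]).round(1),s["grip_width"],s["time_s"])
c=grab("wrist"); save(c,sys.argv[1])
M=w2m(cloud(c)); z=M[...,2]; q=(abs(M[...,0]+36)<5)
for y in np.arange(-24,-46,-1.):
    s=q&(abs(M[...,1]-y)<.7)&(z<140)
    if s.any(): print(y,np.percentile(z[s],[5,50,95]).round(1),end='; ')
E
python3 chk.py w6.png
```

```text
[-35.4 -34.1  66.3] [-4.7  1.3  2.1] 0.3409440108335783 9.95
-24.0 [76.8 77.3 79.2]; -25.0 [75.9 77.6 79. ]; -26.0 [76.9 78.  78.9]; -27.0 [77.1 78.  78.7]; -28.0 [76.7 77.7 78.8]; -29.0 [76.8 77.6 78.5]; -30.0 [76.7 77.4 78.2]; -31.0 [76.5 77.3 78.1]; -32.0 [76.2 76.9 77.8]; -33.0 [75.5 76.5 77.2]; -34.0 [75.4 76.5 77.4]; -35.0 [75.3 76.1 77.4]; -36.0 [75.3 76.5 78.2]; -37.0 [76.  77.6 79. ]; -38.0 [77.1 78.5 80.4]; -39.0 [77.9 79.3 80.6]; -40.0 [78.5 79.8 80.8]; -41.0 [79.1 80.  80.7]; -42.0 [78.7 79.8 80.8]; -43.0 [78.7 79.8 80.8]; -44.0 [79.  79.9 80.8]; -45.0 [78.3 79.9 81. ];
```

Call:
move_arm([
  [0,0,0.0007,0,0,0,200],
  [0,0,0.0014,0,0,0,200],
  [0,0,0.002,0,0,0,200],
  [0,0,0.002,0,0,0,200],
])

```text
time_s: 10.4
eef_pos: [0.5102, 0.0766, 0.0643]
tcp_rot: [1.932, 2.477, 0.003]
contact_force: [-5.7, -0.3, 2.7]
grip_width: 0.339
```

```bash
python3 chk.py w7.png
```

```text
[-35.5 -34.2  64.3] [-5.5  1.1  2.7] 0.3387810422478493 10.4
-26.0 [78.1 78.4 78.9]; -27.0 [77.1 78.  78.9]; -28.0 [76.7 77.8 78.7]; -29.0 [76.8 77.8 78.6]; -30.0 [76.4 77.4 78.4]; -31.0 [76.4 77.2 78. ]; -32.0 [76.1 77.  77.8]; -33.0 [74.3 75.3 76.9]; -34.0 [73.7 74.6 75.4]; -35.0 [73.2 74.9 77.3]; -36.0 [73.5 76.5 78.1]; -37.0 [70.2 77.6 79.2]; -38.0 [70.1 78.9 80.1]; -39.0 [78.2 79.6 80.4]; -40.0 [78.4 79.7 80.7]; -41.0 [78.9 79.8 80.7]; -42.0 [79.  79.8 80.9]; -43.0 [78.9 79.8 80.9]; -44.0 [79.1 79.9 80.8]; -45.0 [79.  79.7 80.8];
```

Call:
move_arm([
  [0,0,0.0005,0,0,0,200],
  [0,0,0.001,0,0,0,200],
  [0,0,0.001,0,0,0,200],
])

```text
time_s: 10.75
eef_pos: [0.5104, 0.0766, 0.064]
tcp_rot: [1.932, 2.477, 0.003]
contact_force: [-9.1, -1.0, 9.8]
grip_width: 0.337
```

```bash
python3 chk.py w8.png
python3 - <<'E'
from h import *
c=load("w8.png"); cv2.imwrite("pics/w8c.png",cv2.resize(c["im"][180:340,240:400],(600,600),interpolation=cv2.INTER_CUBIC)[:,:,::-1])
E
```

```text
[-35.4 -34.2  64. ] [-9.1  1.2  9.8] 0.3366732749594704 10.75
-27.0 [77.5 78.2 78.9]; -28.0 [77.  77.7 78.6]; -29.0 [76.8 77.5 78.2]; -30.0 [76.5 77.3 78.1]; -31.0 [76.5 77.3 77.9]; -32.0 [76.3 77.  77.8]; -33.0 [74.8 75.8 76.9]; -34.0 [73.4 74.4 75.4]; -35.0 [73.1 74.4 77. ]; -36.0 [73.1 76.5 78.2]; -37.0 [70.5 77.5 79.2]; -38.0 [70.9 78.7 80. ]; -39.0 [78.2 79.5 80.5]; -40.0 [78.5 79.8 80.6]; -41.0 [78.7 79.9 80.9]; -42.0 [78.9 79.8 80.9]; -43.0 [79.  79.8 80.9]; -44.0 [79.  79.7 80.7]; -45.0 [79.1 79.6 80.4];
```

View pics/w8c.png

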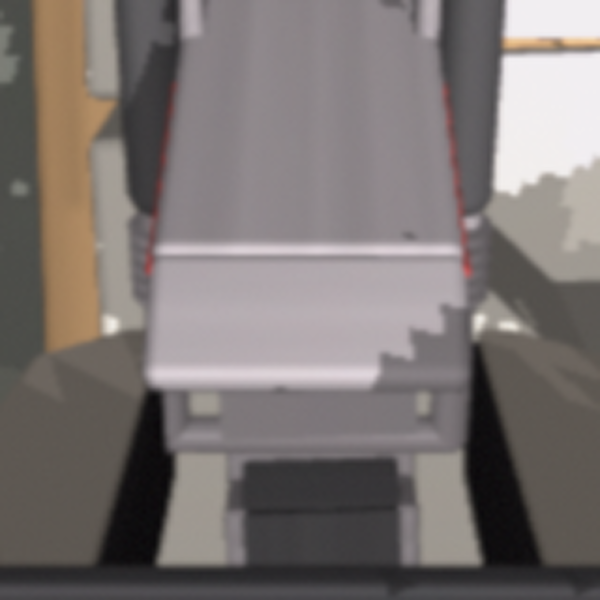

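Call:
move_arm([
  [0,0,0.0005,0,0,0,200],
  [0,0,0.001,0,0,0,200],
  [0,0,0.001,0,0,0,200],
], grip_force=30)

```text
time_s: 11.1
eef_pos: [0.5105, 0.0766, 0.0638]
tcp_rot: [1.931, 2.477, 0.003]
contact_force: [-12.1, -1.4, 16.8]
grip_width: 0.338
```

```bash
python3 chk.py w9.png
```

```text
[-35.3 -34.2  63.8] [-12.1   1.5  16.8] 0.33792617232034006 11.1
-27.0 [78.3 78.3 79. ]; -28.0 [76.9 77.8 78.7]; -29.0 [76.9 77.6 78.6]; -30.0 [76.7 77.3 78.5]; -31.0 [76.3 77.2 78.4]; -32.0 [76.2 77.1 77.9]; -33.0 [74.6 75.5 76.8]; -34.0 [73.1 74.2 75.3]; -35.0 [73.  74.1 77.2]; -36.0 [73.  76.5 78.2]; -37.0 [70.3 77.5 79.5]; -38.0 [70.1 78.7 80.1]; -39.0 [78.4 79.3 80.6]; -40.0 [78.4 79.7 80.6]; -41.0 [78.9 79.8 80.8]; -42.0 [78.8 79.7 80.8]; -43.0 [78.8 79.8 80.7]; -44.0 [78.8 79.7 80.7]; -45.0 [78.8 79.6 80.4];
```

Stiff stop with the bar at groove-floor height. A gentle lift test will show whether the leaf retains it.

Call:
move_arm([
  [0,0,-0.001,0,0,0,200],
  [0,0,-0.002,0,0,0,200],
  [0,0,-0.003,0,0,0,200],
  [0,0,-0.004,0,0,0,200],
  [0,0,-0.004,0,0,0,200],
], grip_force=10)

```text
time_s: 11.65
eef_pos: [0.5102, 0.0759, 0.0655]
tcp_rot: [1.932, 2.476, 0.001]
contact_force: [-0.9, -4.7, -9.6]
grip_width: 0.348
```

```bash
python3 chk.py w10.png
```

```text
[-35.8 -34.8  65.5] [-2.1 -4.4 -9.6] 0.3483385421937012 11.65
-24.0 [75.5 76.3 77.8]; -25.0 [75.  77.2 78.7]; -26.0 [77.1 78.  79.1]; -27.0 [77.1 77.8 78.8]; -28.0 [76.8 77.8 78.5]; -29.0 [76.5 77.6 78.6]; -30.0 [76.5 77.2 78.2]; -31.0 [76.5 77.4 78.2]; -32.0 [76.2 77.1 78. ]; -33.0 [75.8 76.9 77.6]; -34.0 [75.5 76.6 77.5]; -35.0 [75.6 76.4 77.2]; -36.0 [75.5 76.7 78.2]; -37.0 [76.1 77.7 79.6]; -38.0 [77.2 78.7 80.1]; -39.0 [78.2 79.4 80.3]; -40.0 [78.6 79.7 80.6]; -41.0 [78.9 79.7 80.9]; -42.0 [78.8 79.8 81. ]; -43.0 [78.7 79.9 80.6]; -44.0 [78.9 79.8 80.9]; -45.0 [78.8 79.7 80.7];
```

The bar holds against a 9.6 N pull, so it is clicked under the leaf. I push it back down lightly, release and go up.

Call:
move_arm([
  [0,0,0.001,0,0,0,200],
  [0,0,0.002,0,0,0,200],
  [0,0,0.0025,0,0,0,200],
  [0,0,0.0025,0,0,0,200],
  [0,0,0.0015,0,0,0,110],
  [0,0,0.0005,0,0,0,110],
  [0,0,0,0,0,0,110],
  [0,0,0,0,0,0,110],
], grip_force=10)

```text
time_s: 12.5
eef_pos: [0.5118, 0.0766, 0.0674]
tcp_rot: [1.93, 2.475, 0.006]
contact_force: [0.5, 0.2, -0.6]
grip_width: 0.561
```

```bash
python3 chk.py w11.png
```

```text
[-34.1 -34.5  67.4] [ 0.5  0.1 -0.6] 0.5612759385924995 12.5
-24.0 [75.7 77.1 78.9]; -25.0 [75.2 77.4 79. ]; -26.0 [76.9 77.9 79. ]; -27.0 [77.1 77.8 78.6]; -28.0 [76.7 77.7 78.7]; -29.0 [76.6 77.5 78.5]; -30.0 [76.3 77.3 78.4]; -31.0 [76.3 77.1 78.2]; -32.0 [76.  76.9 78. ]; -33.0 [75.3 76.2 77. ]; -34.0 [74.7 75.8 76.6]; -35.0 [74.9 76.  77.3]; -36.0 [75.2 76.7 78.3]; -37.0 [76.1 77.9 79.5]; -38.0 [77.  78.8 80.1]; -39.0 [78.4 79.4 80.8]; -40.0 [78.4 79.8 80.8]; -41.0 [78.8 79.8 80.9]; -42.0 [79.  80.1 81. ]; -43.0 [79.  79.8 80.9]; -44.0 [78.8 79.9 80.6]; -45.0 [78.8 79.9 80.7];
```

Bar is at groove height, but the leaf edge still looks bent back (y about -36 against -34 before). I lift clear and compare from the same viewpoint as before.

Call:
move_arm([
  [0,0,-0.03,0,0,0,60],
  [0,0,-0.07,0,0,0,0],
  [-0.036,0,-0.092,0,0,0,0],
  [-0.036,-0.002,-0.092,0,0,0,0],
  [-0.036,-0.002,-0.092,0,0,0,0],
  [-0.036,-0.002,-0.092,0,0,0,0],
])

```text
time_s: 13.15
eef_pos: [0.5165, 0.0413, 0.1572]
tcp_rot: [-1.932, -2.477, -0.002]
contact_force: [-0.1, 0.9, 0.2]
grip_width: 0.985
```

```bash
python3 chk.py w12.png
python3 - <<'E'
from h import *
c=load("w12.png"); a=load("w2.png"); u,v=proj(c,m2w(-36,-34,77)); u,v=int(u),int(v)
A=cv2.resize(c["im"][v-45:v+45,u-35:u+35],(420,540),interpolation=cv2.INTER_CUBIC)
u,v=proj(a,m2w(-36,-34,77)); u,v=int(u),int(v)
B=cv2.resize(a["im"][v-45:v+45,u-30:u+30],(360,540),interpolation=cv2.INTER_CUBIC)
cv2.imwrite("pics/cmp.png",np.hstack([A,B])[:,:,::-1])
print(proj(c,m2w(-36,-34,77)))
E
```

```text
[-38.1 -69.9 157.2] [0.1 0.9 0.2] 0.9847563590239236 13.15
-24.0 [70.2 73.5 77.5]; -25.0 [75.9 77.8 78.8]; -26.0 [76.7 78.1 78.9]; -27.0 [76.6 77.6 78.7]; -28.0 [76.8 77.5 78.4]; -29.0 [76.7 77.5 78.5]; -30.0 [76.2 77.4 78.5]; -31.0 [76.2 77.1 78.3]; -32.0 [75.8 76.7 77.9]; -33.0 [74.6 75.8 77.2]; -34.0 [74.6 76.  77.3]; -35.0 [75.2 75.9 76.8]; -36.0 [75.3 76.8 78.5]; -37.0 [76.8 78.2 79.2]; -38.0 [77.7 79.2 80.5]; -39.0 [78.1 79.4 80.5]; -40.0 [78.6 79.9 80.8]; -41.0 [78.7 79.7 80.5]; -42.0 [78.9 79.8 80.5]; -43.0 [79.3 80.1 80.8]; -44.0 [78.9 79.9 80.8]; -45.0 [78.7 79.6 80.4]; (np.float64(327.7636589378787), np.float64(177.54670712307347))
```

View pics/cmp.png

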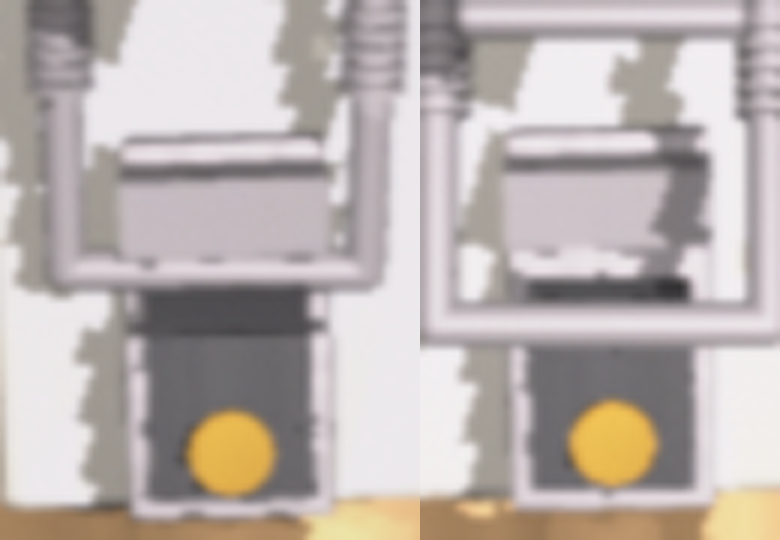

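The comparison shows (left) the bar at row 270 lying in the groove between lip and leaf nose (nose edge row about 289, its relaxed place relative to the screw). It is held, in line with the pull test. Now the lever: shut fingers, approach its outer face from the -y side.

Run:
```python
from h import *
plan(m2w(-36,-45,115),YAW); plan(m2w(-36,-22,115),YAW)
c=load("w12.png"); M=w2m(cloud(c)); z=M[...,2]; q=(abs(M[...,0]+36)<7)
for y in np.arange(16,-20,-2.):
    s=q&(abs(M[...,1]-y)<.7)&(z<140)&(z>85)
    if s.any(): print(y,np.percentile(z[s],[5,50,95]).round(1),end='; ')
```

```text
row [0.0247 0.0022 0.042 ] [ 0.0003 -0.001   0.0006] t 13.2 F [-0.11  0.65  0.11]
row [0.0477 0.0022 0.042 ] [ 0.0003 -0.001   0.0006] t 13.2 F [-0.11  0.65  0.11]
16.0 [88.9 90.  91.2]; 14.0 [88.4 90.6 92.4]; 12.0 [94.3 96.9 99.4]; 10.0 [101.5 102.9 104.4]; 8.0 [106.7 109.1 111.2]; 6.0 [113.2 115.1 116.8]; 4.0 [119.3 121.3 122.9]; 2.0 [123.8 124.9 126.2]; 0.0 [125.9 127.3 128.5]; -2.0 [128.7 130.1 131.3]; -4.0 [129.8 131.  132.2];
```

Call:
move_arm([
  [0.012,0.0022,0.01,0,0,0,255],
  [0.02,0.0022,0.025,0,0,0,255],
  [0.0247,0.0022,0.042,0,0,0,255],
  [0.0247,0.0022,0.042,0,0,0,255],
  [0.0247,0.0022,0.042,0,0,0,255],
  [0.0247,0.0022,0.042,0,0,0,255],
  [0.0247,0.0022,0.042,0,0,0,255],
  [0.0247,0.0022,0.042,0,0,0,255],
  [0.031,0.0022,0.042,0,0,0,255],
  [0.039,0.0022,0.042,0,0,0,255],
  [0.0477,0.0022,0.042,0,0,0,255],
  [0.0477,0.0022,0.042,0,0,0,255],
])

```text
time_s: 14.4
eef_pos: [0.5077, 0.089, 0.1166]
tcp_rot: [1.93, 2.477, 0.004]
contact_force: [-0.5, 0.0, -0.1]
grip_width: 0.028
```

Run:
```python
from h import *
s=env.get_state(); print(w2m(np.array(s["eef_pos"])).round(1),(RM.T@s["contact_force"]).round(1),s["grip_width"])
plan(m2w(-36,8.5,118),YAW)
```

```text
[-35.  -21.5 116.6] [-0.5  0.1 -0.1] 0.02798749455522609
row [ 0.03   -0.0009 -0.0014] [ 0.0027 -0.0004  0.0016] t 14.4 F [-0.47  0.03 -0.12]
```

Call:
move_arm([
  [0.003,0,0,0,0,0,255],
  [0.006,0,0,0,0,0,255],
  [0.009,0,0,0,0,0,255],
  [0.012,0,0,0,0,0,255],
  [0.015,0,0,0,0,0,255],
  [0.018,0,-0.001,0,0,0,255],
  [0.021,0,-0.001,0,0,0,255],
  [0.024,0,-0.0014,0,0,0,255],
  [0.027,0,-0.0014,0,0,0,255],
  [0.03,0,-0.0014,0,0,0,255],
])

```text
time_s: 15.4
eef_pos: [0.5011, 0.1167, 0.1184]
tcp_rot: [1.931, 2.475, 0.004]
contact_force: [1.0, -5.2, 4.4]
grip_width: 0.007
```

```bash
python3 chk.py w13.png
python3 - <<'E'
from h import *
c=load("w13.png"); M=w2m(cloud(c)); z=M[...,2]; q=(abs(M[...,0]+36)<10)
print()
for y in np.arange(40,0,-2.):
    s=q&(abs(M[...,1]-y)<.7)&(z<150)&(z>64)
    if s.any(): print(y,np.percentile(z[s],[5,50,95]).round(1),end='; ')
E
```

```text
[-34.7   7.  118.4] [-0.3 -5.3  4.4] 0.0072685800847514985 15.4
-24.0 [76.9 77.4 77.8]; -25.0 [76.9 77.4 77.7]; -26.0 [76.4 77.3 77.4]; -27.0 [75.8 76.8 77.7]; -28.0 [75.9 76.8 77.5]; -29.0 [76.8 77.  77.6]; -30.0 [75.9 76.9 76.9]; -31.0 [75.6 75.9 76.3]; -32.0 [75.3 76.9 77.3]; -33.0 [71.9 76.  76.4]; -34.0 [69.8 73.5 76.4]; -35.0 [69.5 69.5 69.5]; 
40.0 [64.4 65.2 66.4]; 38.0 [64.2 65.1 66.2]; 36.0 [64.2 65.2 66.4]; 34.0 [64.4 65.2 66.3]; 32.0 [64.2 65.1 66.1]; 30.0 [64.3 65.3 66.3]; 28.0 [64.3 65.3 78.5]; 26.0 [64.4 65.6 94.6]; 24.0 [64.7 73.6 96.7]; 22.0 [ 65.   91.  127.7]; 20.0 [ 89.5 107.5 134. ]; 18.0 [134.5 135.7 136.7]; 16.0 [134.7 138.4 147.7]; 14.0 [131.6 142.2 149.8];
```

Call:
move_arm([
  [0.0036,0,0,0,0,0,255],
  [0.0072,0,0,0,0,0,255],
  [0.0114,0,0.0006,0,0,0,255],
  [0.0155,0,0.0014,0,0,0,255],
  [0.0195,0,0.0028,0,0,0,255],
  [0.0233,0,0.0045,0,0,0,255],
  [0.027,0,0.0067,0,0,0,255],
  [0.0304,0,0.0091,0,0,0,255],
])

```text
time_s: 16.25
eef_pos: [0.4938, 0.1459, 0.1091]
tcp_rot: [1.931, 2.475, 0.003]
contact_force: [2.4, -6.5, 3.7]
grip_width: 0.008
```

```bash
cat > chk2.py <<'E'
from h import *
import sys
s=env.get_state(); print(w2m(np.array(s["eef_pos"])).round(1),(RM.T@s["contact_force"]).round(1),s["time_s"])
c=grab("wrist"); save(c,sys.argv[1])
M=w2m(cloud(c)); z=M[...,2]; q=(abs(M[...,0]+36)<8)
for y in np.arange(84,-36,-2.):
    s=q&(abs(M[...,1]-y)<.7)&(z<150)
    if s.any(): print(int(y),np.percentile(z[s],[5,50,95]).round(1).tolist(),end='; ')
E
python3 chk2.py w14.png
```

```text
[-34.6  37.1 109.1] [ 0.7 -6.9  3.7] 16.25
84 [-0.3, 0.9, 2.2]; 82 [4.7, 7.9, 9.2]; 80 [7.3, 8.8, 9.8]; 78 [7.6, 8.6, 9.7]; 76 [7.5, 8.6, 9.6]; 74 [7.7, 8.7, 9.7]; 72 [7.4, 8.9, 9.8]; 70 [7.6, 8.5, 9.4]; 68 [7.5, 8.6, 9.6]; 66 [7.6, 8.5, 9.9]; 64 [7.3, 8.7, 9.7]; 62 [7.6, 8.8, 9.7]; 60 [7.3, 8.7, 9.4]; 58 [7.8, 8.4, 9.7]; 56 [9.1, 48.8, 123.9]; 54 [74.8, 77.6, 123.7]; 52 [76.2, 77.4, 118.0]; 50 [76.3, 114.3, 116.0]; 48 [76.2, 112.7, 114.3]; 46 [111.8, 124.5, 146.1]; 44 [64.7, 125.1, 148.0]; 42 [64.0, 65.3, 66.4]; 40 [64.0, 65.1, 89.2]; 38 [102.4, 103.2, 103.7]; 36 [100.2, 101.4, 101.4]; 34 [98.3, 98.4, 99.0]; 32 [95.0, 95.0, 95.0]; 30 [92.8, 93.6, 94.0]; 28 [91.8, 92.1, 92.4]; 26 [88.3, 88.7, 89.7]; 24 [86.1, 87.1, 87.5]; 22 [83.9, 84.5, 85.2]; 20 [80.9, 80.9, 80.9]; 18 [78.2, 78.9, 79.8]; 12 [66.0, 66.0, 66.0]; 10 [64.1, 64.9, 66.0]; 8 [64.4, 64.8, 66.2]; 6 [64.7, 64.9, 65.1]; 4 [64.4, 64.5, 65.5]; 2 [61.9, 62.6, 63.2]; 0 [61.1, 61.8, 62.3]; -2 [62.3, 62.5, 62.8]; -4 [61.7, 62.6, 63.4]; -6 [62.8, 62.9, 63.0]; -26 [76.5, 77.5, 78.0]; -28 [75.9, 77.1, 77.6]; -30 [75.5, 75.8, 76.4]; -32 [75.7, 76.4, 77.1]; -34 [71.3, 78.7, 80.1];
```

Call:
move_arm([
  [0.0031,0,0.0028,0,0,0,255],
  [0.006,0,0.0059,0,0,0,255],
  [0.0079,0,0.0084,0,0,0,255],
  [0.0097,0,0.011,0,0,0,255],
  [0.0112,0,0.0138,0,0,0,255],
  [0.0125,0,0.0166,0,0,0,255],
  [0.0136,0,0.0196,0,0,0,255],
  [0.0145,0,0.0227,0,0,0,255],
])

```text
time_s: 17.1
eef_pos: [0.4894, 0.1608, 0.0856]
tcp_rot: [1.932, 2.477, 0.003]
contact_force: [0.0, -0.0, 0.5]
grip_width: 0.006
```

```bash
python3 chk2.py w15.png
```

```text
[-35.3  52.6  85.6] [ 0.  -0.   0.5] 17.1
84 [-0.3, 0.7, 1.8]; 82 [1.7, 7.4, 9.1]; 80 [7.8, 8.7, 9.8]; 78 [7.8, 9.1, 90.6]; 76 [8.0, 90.5, 91.6]; 74 [7.8, 89.7, 91.0]; 72 [8.2, 88.5, 89.6]; 70 [7.8, 87.5, 88.8]; 68 [8.1, 86.6, 87.9]; 66 [8.3, 87.0, 88.2]; 64 [8.0, 86.6, 87.8]; 62 [9.3, 98.7, 122.3]; 60 [8.5, 111.8, 135.4]; 58 [7.3, 8.7, 86.2]; 56 [85.8, 86.1, 86.3]; 54 [84.7, 85.5, 87.1]; 52 [85.2, 85.7, 86.2]; 50 [84.9, 146.3, 147.2]; 48 [84.9, 145.9, 146.7]; 46 [85.2, 145.8, 146.9]; 44 [83.6, 84.9, 145.4]; 42 [82.7, 84.4, 84.8]; 40 [82.6, 83.4, 84.7]; 38 [82.5, 83.3, 84.1]; 36 [82.5, 82.8, 83.3]; 34 [82.0, 82.7, 83.3]; 32 [82.0, 82.0, 82.8]; -4 [62.7, 62.7, 62.8]; -6 [62.1, 62.7, 63.3]; -8 [62.1, 62.4, 63.1]; -10 [61.6, 62.4, 63.5]; -12 [61.8, 62.7, 63.4]; -14 [62.0, 62.5, 63.2]; -16 [61.6, 62.5, 63.7]; -18 [62.0, 66.0, 71.0]; -20 [69.4, 71.5, 73.8]; -22 [72.3, 73.1, 73.9];
```

Call:
move_arm([
  [0.0005,0,0.0025,0,0,0,255],
  [0.001,0,0.005,0,0,0,255],
  [0.001,0,0.0065,0,0,0,255],
  [0.001,0,0.0075,0,0,0,255],
  [0.001,0,0.0075,0,0,0,255],
])

```text
time_s: 17.65
eef_pos: [0.4892, 0.1616, 0.0801]
tcp_rot: [1.932, 2.477, 0.002]
contact_force: [-8.2, -1.8, 17.0]
grip_width: -0.001
```

```bash
python3 chk2.py w16.png
```

```text
[-35.2  53.3  80.1] [-8.4  0.3 17. ] 17.65
84 [-0.2, 1.0, 2.1]; 82 [0.5, 7.4, 9.1]; 80 [7.7, 8.7, 9.7]; 78 [7.9, 82.5, 84.5]; 76 [8.2, 82.7, 84.1]; 74 [8.1, 82.3, 83.4]; 72 [8.0, 81.3, 82.4]; 70 [7.9, 80.7, 81.8]; 68 [8.1, 80.6, 82.2]; 66 [7.9, 80.9, 82.2]; 64 [8.0, 80.8, 82.3]; 62 [9.0, 93.4, 119.8]; 60 [81.1, 107.9, 129.5]; 58 [80.6, 81.2, 81.9]; 56 [81.0, 81.6, 82.4]; 54 [80.9, 81.4, 82.1]; 52 [81.4, 81.8, 142.3]; 50 [80.7, 140.6, 141.5]; 48 [81.2, 140.8, 146.3]; 46 [81.1, 140.6, 146.5]; 44 [80.6, 81.6, 146.9]; 42 [80.0, 81.2, 81.7]; 40 [80.1, 80.7, 81.3]; 38 [80.4, 81.0, 81.6]; 36 [80.3, 80.7, 80.9]; 34 [80.0, 80.2, 80.4]; 0 [61.6, 62.2, 62.8]; -2 [62.3, 62.5, 63.1]; -4 [61.9, 62.3, 63.6]; -6 [61.8, 62.7, 62.8]; -8 [61.8, 62.7, 63.8]; -10 [62.1, 62.7, 63.9]; -12 [62.0, 62.7, 63.8]; -14 [61.6, 62.6, 63.4]; -16 [62.1, 62.5, 63.2]; -18 [61.8, 64.2, 70.6]; -20 [65.0, 68.5, 70.0];
```

The lever is flat on the bumper (17 N). I lift off and take the viewing position.

Call:
move_arm([
  [0,0,-0.003,0,0,0,255],
  [0,0,-0.012,0,0,0,255],
  [0,0,-0.04,0,0,0,200],
  [0,0,-0.08,0,0,0,100],
  [-0.04,0,-0.1,0,0,0,0],
  [-0.08,0,-0.1,0,0,0,0],
  [-0.12,0,-0.1,0,0,0,0],
  [-0.12,0,-0.1,0,0,0,0],
  [-0.12,0,-0.1,0,0,0,0],
  [-0.12,0,-0.1,0,0,0,0],
])

```text
time_s: 18.7
eef_pos: [0.5183, 0.0456, 0.1786]
tcp_rot: [1.931, 2.476, 0.003]
contact_force: [-0.1, -0.9, 0.4]
grip_width: 0.644
```

```bash
python3 chk2.py w17.png
python3 - <<'E'
from h import *
c=load("w17.png"); b=grab("side"); save(b,"side1.png")
a=load("side0.png"); d=np.abs(a["im"].astype(int)-b["im"]).max(-1)>60; d[150:290,230:370]=0
print("\nside changes outside mould, px:",d.sum(), np.argwhere(d)[::max(1,d.sum()//6)].tolist() if d.any() else [])
A=cv2.resize(c["im"][20:260,220:420],(500,600),interpolation=cv2.INTER_CUBIC)
B=cv2.resize(b["im"][185:285,270:320],(300,600),interpolation=cv2.INTER_CUBIC)
cv2.imwrite("pics/fin.png",np.hstack([A,B])[:,:,::-1])
E
```

```text
[-35.2 -66.3 178.6] [-0.3 -0.8  0.4] 18.7
66 [80.3, 81.4, 82.6]; 64 [80.0, 81.5, 82.6]; 62 [80.4, 81.7, 82.8]; 60 [80.4, 81.5, 82.8]; 58 [80.4, 81.4, 82.7]; 56 [80.5, 81.4, 82.6]; 54 [80.4, 81.6, 82.5]; 52 [80.3, 81.5, 82.5]; 50 [80.3, 81.6, 82.8]; 48 [80.4, 81.6, 82.3]; 46 [80.3, 81.5, 82.7]; 44 [80.2, 81.3, 82.6]; 42 [79.6, 81.0, 82.5]; 40 [79.6, 81.0, 82.2]; 38 [79.9, 80.9, 81.8]; 36 [79.7, 80.6, 81.7]; 34 [79.9, 80.8, 82.0]; 32 [79.6, 80.8, 82.2]; 30 [79.5, 80.8, 81.9]; 28 [79.4, 81.0, 82.1]; 26 [64.4, 79.5, 81.4]; 24 [64.2, 65.6, 81.3]; 22 [77.1, 78.6, 80.9]; 20 [78.7, 79.8, 80.9]; 18 [77.3, 79.3, 80.9]; 16 [64.3, 66.0, 81.6]; 14 [64.1, 65.4, 81.0]; 12 [64.1, 65.5, 81.2]; 10 [64.2, 65.4, 66.6]; 8 [64.1, 65.3, 66.2]; 6 [64.5, 65.1, 66.1]; 4 [63.4, 64.7, 66.1]; 2 [61.5, 62.6, 63.9]; 0 [61.0, 62.2, 63.4]; -2 [61.7, 62.8, 63.8]; -4 [61.8, 62.7, 63.7]; -6 [61.8, 62.5, 63.7]; -8 [61.7, 62.8, 63.8]; -10 [61.7, 62.7, 63.9]; -12 [61.6, 62.8, 63.9]; -14 [61.8, 62.8, 63.9]; -16 [61.8, 62.7, 63.8]; -18 [61.6, 63.3, 70.6]; -20 [70.0, 71.0, 72.9]; -22 [77.0, 78.1, 79.3]; -24 [76.8, 77.8, 78.9]; -26 [76.3, 77.3, 78.7]; -28 [76.1, 77.3, 78.0]; -30 [75.0, 76.0, 77.1]; -32 [69.6, 71.8, 77.4]; -34 [76.7, 78.3, 79.7]; 
side changes outside mould, px: 10042 [[0, 47], [23, 73], [134, 271], [180, 19], [339, 78], [364, 64], [413, 3]]
```

View pics/fin.png

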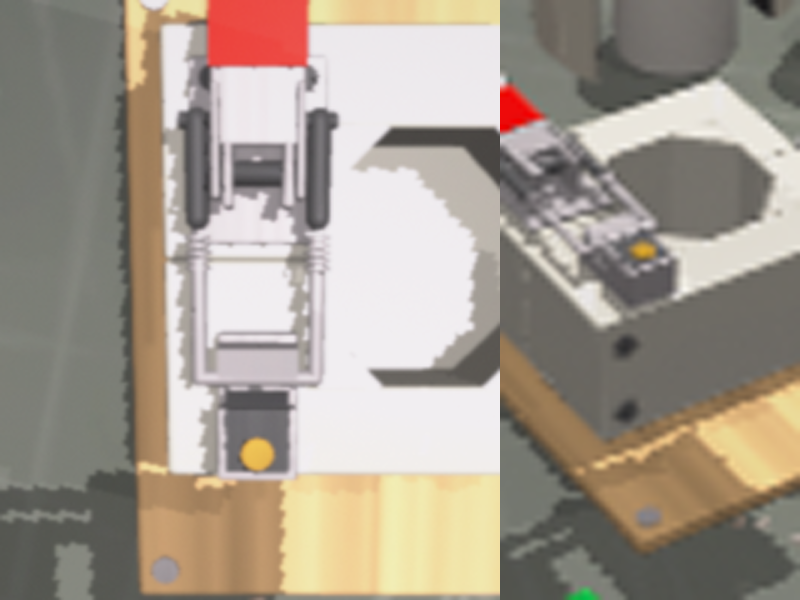

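The final view shows the loop taut with its bar behind the lip (row 380), the parting line closed (row about 255), and the red grip flat. I check the bystanders, then hand in.

Run:
```python
from h import *
a=load("top0.png"); b=grab("top")
for n,(u,v) in dict(bottle1=(211,180),bottle2=(194,218),jar=(454,188),green=(422,317)).items():
    s=np.s_[v-14:v+15,u-14:u+15]; print(n,np.abs(a["im"][s].astype(int)-b["im"][s]).mean().round(2))
c=grab("wrist"); M=w2m(cloud(c)); q=(abs(M[...,0]+36)<8)&(abs(M[...,1]-50)<10); print("lever z",np.nanmedian(M[...,2][q]))
print(env.get_state()["time_s"],env.job_done())
```

```text
bottle1 1.87
bottle2 1.98
jar 2.17
green 5.44
lever z 81.38519566744142
the job is handed in; nothing more can be done
18.9 None
```

The mould is shut and latched, and the job was handed in at 18.9 s.

- **Half:** I swung it onto the seal, with about 10 N at the end. The last view shows the parting line closed.
- **Loop:** The strike block was set about 4.5 mm to -y. My first try landed on the leaf at 6.7 N, so I lifted, shifted 1.7 mm and pressed the bar down to a firm stop (16.8 N). It then held against a gentle pull of 9.6 N.
- **Lever:** I pushed it over with about 7 N at the points I checked, then 17 N onto the bumper. After I let go it stayed flat: its top read 81.4 mm with the camera reading about 0.8 mm high, against 80 mm nominal.
- **Bystanders:** The two bottles and the jar look unchanged in the top camera. The green look-alike's patch changed a little more (5.4 against about 2). I never went down near it, so that is probably the arm or its shadow, but I did not confirm it.

Two things stayed uncertain:
- **Click:** I never saw a distinct click in the force readings. I inferred it from the pull test and because the loop held while the lever was pulled over.
- **Bar height:** After release and after latching, the bar read about 1 to 1.5 mm above its nominal 10 mm over the mould top, close to the limit of what the camera can measure.

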